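Weight the plinth and hold the owl over it for gluing

TASK

Put exactly two of the four steel discs loose inside the hollow wooden plinth as ballast, leaving the other two where they lie. Then take the owl carving by its body, carry it over the log and hold it still about 15 mm above the plinth's rim, level, centred and lined up edge to edge with the plinth (either way round), never touching it, so that I can brush glue in between. Finish while still holding it there, and do not bump the log or shift the glue jar, mallet or chisel.

Things in the scene. Friction and masses are not known exactly. Their poses are not given: they have to be found in the camera images.
- plinth: hollow open-topped wooden plinth fixed to the bench, outer size 90 mm (its x) by 120 mm (its y) by 50 mm high, walls and floor 8 mm thick (inside 74 x 104 mm, 42 mm deep; two discs stacked still lie below the rim); it stands left or right of the log; origin at the centre of its underside on the bench, z up, rim at z = 50 mm
- owl: loose wooden owl carving, about 260 g, across the log from the plinth. Base board 90 (x) by 120 (y) by 14 mm thick; on its centre a flat-sided upright body 36 (x) by 44 mm (y), from 14 to 94 mm height, gripped across either pair of sides; above it a head 34 x 40 mm to 111 mm, ear tips to 119 mm. Eyes look along -x. Origin: centre of the board's underside, z up
- log: bark-covered log being carved, lying between the plinth and the owl, fixed to the bench: 160 mm long along its x axis (which points roughly away from the robot), 96 mm thick, top 95 mm above the bench; origin on the bench under its middle
- disc0: one of four identical plain steel ballast discs, 34 mm across and 12 mm thick, 85 g, lying flat in a loose row (centres about 80 mm apart) on the bench nearest the robot; origin at the centre of its underside, z up; the discs are interchangeable
- disc1: one of four identical plain steel ballast discs, 34 mm across and 12 mm thick, 85 g, lying flat in a loose row (centres about 80 mm apart) on the bench nearest the robot; origin at the centre of its underside, z up; the discs are interchangeable
- disc2: one of four identical plain steel ballast discs, 34 mm across and 12 mm thick, 85 g, lying flat in a loose row (centres about 80 mm apart) on the bench nearest the robot; origin at the centre of its underside, z up; the discs are interchangeable
- disc3: one of four identical plain steel ballast discs, 34 mm across and 12 mm thick, 85 g, lying flat in a loose row (centres about 80 mm apart) on the bench nearest the robot; origin at the centre of its underside, z up; the discs are interchangeable
- glue: white plastic glue jar with lid, 60 mm across, 90 mm tall, at the left of the bench; bystander; origin at the centre of its underside
- mallet: turned dark wooden carver's mallet lying down, 220 mm long along its x axis, head 68 mm thick at +x; bystander; origin under its middle
- chisel: wood chisel with black handle lying down, 240 mm long along its x axis (blade to +x), 26 mm thick at most; bystander; origin under its middle
Mind the look-alikes: they are no part of the job. Leave any red or turquoise look-alike of the plinth alone.

How it is judged:
On the way, in this order (a step that is already met when the one before it is completed fails the run):
1. exactly two discs lie inside the plinth, the other two still in place, the owl not yet moved (height (world z) of each of disc0, disc1, disc2, disc3 below 0.042 m and ((horizontal distance between each of disc0, disc1 and plinth below 0.045 m and distance of each of disc2, disc3 from where it was at the start of the episode below 0.03 m) or (horizontal distance between each of disc0, disc2 and plinth below 0.045 m and distance of each of disc1, disc3 from where it was at the start of the episode below 0.03 m) or (horizontal distance between each of disc0, disc3 and plinth below 0.045 m and distance of each of disc1, disc2 from where it was at the start of the episode below 0.03 m) or (horizontal distance between each of disc1, disc2 and plinth below 0.045 m and distance of each of disc0, disc3 from where it was at the start of the episode below 0.03 m) or (horizontal distance between each of disc1, disc3 and plinth below 0.045 m and distance of each of disc0, disc2 from where it was at the start of the episode below 0.03 m) or (horizontal distance between each of disc2, disc3 and plinth below 0.045 m and distance of each of disc0, disc1 from where it was at the start of the episode below 0.03 m)) and distance of owl from where it was at the start of the episode below 0.03 m), for 0.2 s.
2. the owl is carried over the log (x of owl in the frame of log between -0.15 and 0.15 m and y of owl in the frame of log between -0.06 and 0.06 m and height (world z) of owl above 0.095 m and contact force between the fingers and owl above 1 N).
3. the owl is held still just above the plinth, lined up (horizontal distance between owl and plinth below 0.01 m and z of owl in the frame of plinth between 0.055 and 0.08 m and angle between the y axis of owl and the y axis of plinth, either way round below 0.14 rad and angle between owl's own z axis and vertical below 0.09 rad and linear speed of owl below 0.02 m/s and angular speed of owl below 0.15 rad/s and contact force between the fingers and owl above 1 N and contact force between owl and plinth below 0.2 N), for 0.3 s.
At the end, for the whole second after the job is handed in: Two discs released inside the plinth below its rim, the other two within 30 mm of their starts; owl held still, not touching, centred within 10 mm, underside 5 to 30 mm above the rim, parallel within 0.14 rad (either way round), tilt under 0.09 rad (all of step 3 and height (world z) of each of disc0, disc1, disc2, disc3 below 0.042 m and ((horizontal distance between each of disc0, disc1 and plinth below 0.045 m and distance of each of disc2, disc3 from where it was at the start of the episode below 0.03 m) or (horizontal distance between each of disc0, disc2 and plinth below 0.045 m and distance of each of disc1, disc3 from where it was at the start of the episode below 0.03 m) or (horizontal distance between each of disc0, disc3 and plinth below 0.045 m and distance of each of disc1, disc2 from where it was at the start of the episode below 0.03 m) or (horizontal distance between each of disc1, disc2 and plinth below 0.045 m and distance of each of disc0, disc3 from where it was at the start of the episode below 0.03 m) or (horizontal distance between each of disc1, disc3 and plinth below 0.045 m and distance of each of disc0, disc2 from where it was at the start of the episode below 0.03 m) or (horizontal distance between each of disc2, disc3 and plinth below 0.045 m and distance of each of disc0, disc1 from where it was at the start of the episode below 0.03 m))); the arm keeps its last pose, push and grip.
It fails at once if the log is bumped (more than 2 N) (contact force between log and anything else above 2 N).
It fails at once if the owl touches the plinth (contact force between owl and plinth above 1 N).
It fails at once if the glue is shifted more than 30 mm (distance of glue from where it was at the start of the episode above 0.03 m).
It fails at once if the mallet is shifted more than 30 mm (distance of mallet from where it was at the start of the episode above 0.03 m).
It fails at once if the chisel is shifted more than 30 mm (distance of chisel from where it was at the start of the episode above 0.03 m).
It also fails if it takes over 72 s, if anything falls off the work surface, if the arm or the gripper's body presses on something with over 40 N, if the wrist force passes 120 N, or if a joint passes its speed limit or range.

ROBOT

A 6-joint arm with a two-finger parallel gripper is mounted at the origin on the work surface. World frame = base frame: x ahead of the robot, y to its left, z up, the work surface at z = 0. Lengths are in m, angles in rad, forces in N, time in s.
With the tool pointing down it reaches from about 0.275 to 0.825 m from the base axis. Payload 4.9 kg.
Tool frame: the origin (TCP) lies midway between the tips of the shut fingers; the grasp point (between the pads) lies 19 mm behind it (grip_point_offset is the distance from the TCP to the grasp point, in m); z points along the fingers, y is the line along which they close (so a half turn about z gives the same grasp; the last joint's range is limited). The gripper opens to 85 mm and grips with 20 to 120 N. Pads are 22 mm wide; open, the fingers measure 114 mm over their backs; the gripper's body (76 mm by 85 mm) begins 54 mm behind the grasp point. The pads swing forward as they close: fully open they stand 13 mm farther back than shut.
Start: joints at [0.986, 0.326, -0.193, 1.052, 0, 1.437], TCP at [0.24, 0.495, 0.231] pointing down, gripper open.
Joint ranges: [-2.65, 2.65], [-0.97, 1.79], [-1.3, 1.35], [-1.93, 2.1], [-1.47, 1.37], [-3.14, 3.14]. Speed limits (rad/s): [2.57, 2.57, 3.14, 3.14, 3.14, 3.14].

INTERFACE

Orientations are given as a rotation vector (axis times angle).
In Python, from cell import * gives the robot as it stands. Calls block until the motion is done:
- movep(position, orientation): joint-space move of the TCP to a pose.
- move_l(position, velocity=0.15, rot=None, until_force=None): straight line of the TCP; rot=None keeps the orientation; velocity is the mean speed in m/s. With until_force (N) it stops when the force on the tool has changed by that much, and returns True; else False.
- set_joints(angles): joint-space move.
- let_go() and grab(newtons=None): open the fingers fully, or close them until they stop; newtons is the grip in N (None keeps the last).
- sleep(seconds).
- ik(position, orientation): joint angles nearest the present ones, or None.
- get_state(): the state.
- grab_frame(name): name is "scene" or "top" or "wrist"; returns a dict with "img" (480x640x3 uint8, red, green, blue), "fx", "fy", "cx", "cy" (pixels), "cam_to_world" (4x4, takes a point from camera to world coordinates); the wrist camera has in their place "T_tool_cam" (4x4, takes a point from camera to tool coordinates, whose origin is the TCP and whose axes are the flange's). Camera axes: x right, y down, z forward; pixel columns grow to the right and rows downward; lengths in m; the calibration is good to about 2 mm. The wrist camera is an equidistant fisheye: a pixel r from the principal point sees the ray r / f radians off the axis. A picture is of the moment at which its call begins: read the wrist's pose just before it. There is no depth.
A pose or a line that the arm cannot do raises MotionError and nothing moves.
- sign_off(): hands the job in; it is judged then, once.
Trained networks look in the newest picture that a camera, given by its name, has taken for a name from the list of things; names that differ only in an ending like _2 or _b are one class to them, and where a whole thing is asked for, a point or a joint stands for the part that bears it (a point fixed in the world has none). Each returns a list of dicts, best first, with "score" (0 to 1); they miss things now and then, are a little off and sometimes report something else, mostly with a low value. They report only what shows in the picture. A call takes as long as a camera call. They do not tell look-alikes from the thing itself.
- spot_in(camera, name): "centre" ([column, row] in pixels, amid what is visible of it).
- silhouettes(camera, name): "mask" (480x640 bool, what is visible of it) and "centre" ([column, row] in pixels, amid what is visible of it).
- tip_of(camera, name): "centre" ([column, row] in pixels: a listed point, or the origin of a listed thing).
The state is a dict: "clock": time; "q": joint angles; "joint_velocities": joint speeds; "tau": joint torques, N m; "position": TCP position; "eef_rot": TCP orientation; "contact_force": force on the tool from outside, world axes, zero at the start; "wrist_torque": the same for the moment, N m; "finger_gap": opening from 0.0 (shut) to 1.0 (fully open); "grasp_force": force on a finger pad.
Only numpy, scipy, OpenCV 4.12 (cv2) and the standard library are available. Lean on these libraries where they do the work, as an engineer would, in place of code of your own. Each camera call takes 0.05 s, during which the arm holds its last target. There are 200 camera calls.

## Working session

There is one attempt and no reset: what is moved stays moved. The work goes in short steps, each a Python script; the robot and the scene stay as the last script left them, time stands still between calls to the robot, and variables do not carry over. Pictures are saved under pics/ and viewed, at most 10 in all, crops included, and the job is handed in when it is done.

```bash
mkdir -p pics
cat > h.py <<'E'
from cell import *
import numpy as np, cv2
from scipy.spatial.transform import Rotation as R
def save(n,im): cv2.imwrite('pics/'+n+'.png',im[:,:,::-1])
def px2w(f,uv,z):
    T=np.array(f["cam_to_world"]); uv=np.atleast_2d(np.array(uv,float))
    d=np.c_[(uv[:,0]-f["cx"])/f["fx"],(uv[:,1]-f["cy"])/f["fy"],np.ones(len(uv))]@T[:3,:3].T
    o=T[:3,3]; return o+d*((z-o[2])/d[:,2])[:,None]
def w2px(f,P):
    T=np.array(f["cam_to_world"]); c=(np.atleast_2d(P)-T[:3,3])@T[:3,:3]
    return np.c_[f["cx"]+f["fx"]*c[:,0]/c[:,2],f["cy"]+f["fy"]*c[:,1]/c[:,2]]
E
python3 - <<'E'
from h import *
for c in ["top","scene"]:
    f=grab_frame(c); save(c,f["img"]); print(c,f["fx"],f["cx"],f["cy"],np.round(f["cam_to_world"],3).tolist())
    for n,z in [("plinth",.05),("owl",.0),("log",0.0),("disc0",.0),("glue",0),("mallet",0),("chisel",0)]:
        for d in tip_of(c,n)[:6]: print(n,round(d["score"],2),np.round(d["centre"]),px2w(f,d["centre"],z if n!="plinth" else 0)[0].round(3))
s=get_state();print(s["clock"],s["position"],s["eef_rot"],s["contact_force"])
E
```

```text
top 542.4937612225514 324.8232152876031 238.95516345487354 [[-0.032, -0.979, 0.203, 0.298], [-0.999, 0.033, -0.001, 0.025], [-0.006, -0.203, -0.979, 1.174], [0.0, 0.0, 0.0, 1.0]]
plinth 0.9 [516. 144.] [ 0.749 -0.419  0.   ]
plinth 0.89 [465. 264.] [ 0.476 -0.281  0.   ]
plinth 0.84 [426. 343.] [ 0.31  -0.183  0.   ]
plinth 0.73 [447. 197.] [ 0.629 -0.252  0.   ]
owl 0.85 [228. 222.] [0.588 0.239 0.   ]
log 0.73 [335. 195.] [ 0.641 -0.002  0.   ]
disc0 0.75 [322. 282.] [0.448 0.034 0.   ]
disc0 0.73 [286. 288.] [0.436 0.112 0.   ]
disc0 0.67 [392. 280.] [ 0.445 -0.118  0.   ]
disc0 0.66 [356. 281.] [ 0.447 -0.041  0.   ]
glue 0.7 [152. 273.] [0.479 0.404 0.   ]
mallet 0.84 [144. 330.] [0.356 0.419 0.   ]
chisel 0.65 [540. 319.] [ 0.353 -0.43   0.   ]
scene 534.7960140620468 320.9004308844222 247.07068831554335 [[0.732, 0.566, -0.378, 1.044], [0.681, -0.607, 0.41, -0.548], [0.003, -0.558, -0.83, 1.181], [0.0, 0.0, 0.0, 1.0]]
plinth 0.95 [220. 318.] [ 0.47  -0.285  0.   ]
plinth 0.9 [260. 440.] [ 0.749 -0.416  0.   ]
plinth 0.78 [273. 349.] [ 0.621 -0.253  0.   ]
owl 0.96 [391. 219.] [0.584 0.236 0.   ]
log 0.89 [347. 286.] [ 0.635 -0.005  0.   ]
disc0 0.65 [324. 216.] [0.443 0.116 0.   ]
disc0 0.57 [281. 255.] [ 0.446 -0.053  0.   ]
disc0 0.43 [263. 269.] [ 0.444 -0.116  0.   ]
disc0 0.42 [303. 237.] [0.448 0.028 0.   ]
glue 0.91 [390. 170.] [0.468 0.378 0.   ]
mallet 0.71 [368. 143.] [0.349 0.415 0.   ]
chisel 0.79 [143. 326.] [ 0.35  -0.427  0.   ]
0.8 [0.23962562 0.49507699 0.23128071] [7.02128298e-01 3.06212291e+00 6.39494469e-05] [-1.04690579 -0.02454585  0.34461544]
```

View pics/top.png

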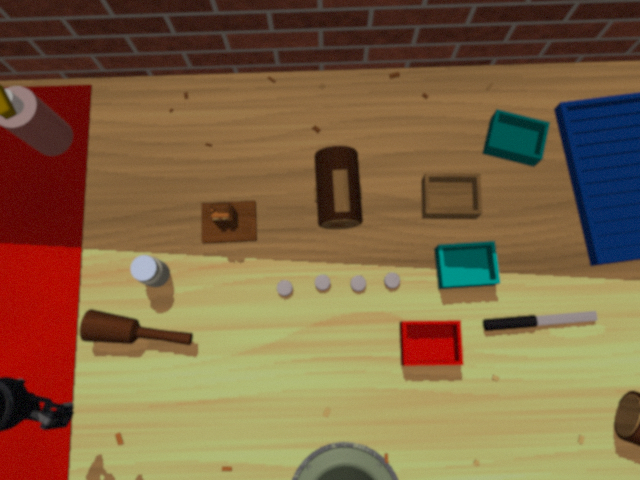

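View pics/scene.png

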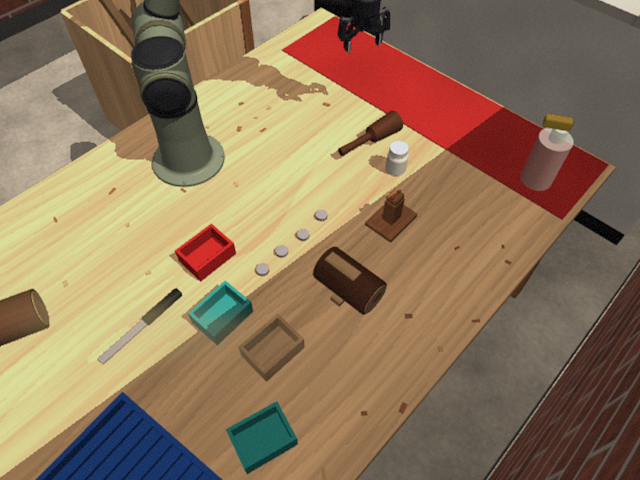

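The top view shows the brown plinth at (451,196), the log at (339,187), the owl at (229,222), and the discs at (285..392, ~284). The red and turquoise trays are decoys. I'll fit the poses from the silhouettes in both views.

```bash
cat >> h.py <<'E'
from scipy.optimize import minimize
def box(sx,sy,z0,z1): return [np.array([[a*sx/2,b*sy/2,z] for a in(-1,1) for b in(-1,1) for z in(z0,z1)])]
a=np.linspace(0,2*np.pi,40,endpoint=False)
DISC=[np.r_[np.c_[.017*np.cos(a),.017*np.sin(a),0*a],np.c_[.017*np.cos(a),.017*np.sin(a),0*a+.012]]]
PLINTH=box(.09,.12,0,.05)
OWL=box(.09,.12,0,.014)+box(.036,.044,.014,.094)+box(.034,.04,.094,.111)
def render(f,parts,p,z=0):
    m=np.zeros((480*4,640*4),np.uint8); c,s=np.cos(p[2]),np.sin(p[2])
    for q in parts:
        W=np.c_[c*q[:,0]-s*q[:,1]+p[0],s*q[:,0]+c*q[:,1]+p[1],q[:,2]+z]
        cv2.fillConvexPoly(m,cv2.convexHull(((w2px(f,W)+.5)*4).astype(np.int32)),1)
    return cv2.resize(m.astype(np.float32),(640,480),interpolation=cv2.INTER_AREA)
def fit(views,parts,p0,z=0,yaw=True):
    def cost(p):
        p=np.r_[p,0] if len(p)==2 else p; t=0
        for f,M in views:
            r=render(f,parts,p,z); t-=np.minimum(r,M).sum()/np.maximum(r,M).sum()
        return t/len(views)
    best=None
    for w in ([-.2,0,.2] if yaw else [0]):
        x=np.r_[p0[:2],p0[2]+w] if yaw else np.array(p0[:2])
        S=np.vstack([x]+[x+d for d in np.diag([.01,.01,.1][:len(x)])])
        r=minimize(cost,x,method='Nelder-Mead',options=dict(initial_simplex=S,xatol=2e-4,fatol=1e-4,maxiter=150))
        if best is None or r.fun<best.fun: best=r
    return best.x.round(4),round(-best.fun,3)
def pick(cam,f,name,p,z=0.02):
    u=w2px(f,[[p[0],p[1],z]])[0]; L=silhouettes(cam,name)
    L=[d for d in L if np.hypot(*(np.array(d["centre"])-u))<22]
    return np.array(max(L,key=lambda d:d["score"])["mask"],np.float32) if L else None
E
python3 - <<'E'
from h import *
F={c:grab_frame(c) for c in("top","scene")}
J=[("plinth",PLINTH,(.625,-.252,0)),("owl",OWL,(.586,.237,0)),("disc0",DISC,(.445,.114,0)),("disc0",DISC,(.448,.031,0)),("disc0",DISC,(.446,-.046,0)),("disc0",DISC,(.445,-.117,0))]
for n,parts,p in J:
    V={c:(f,pick(c,f,n,p)) for c,f in F.items()}; V={c:v for c,v in V.items() if v[1] is not None}
    print(n,list(V),*[fit([v],parts,p,yaw=n[0]!='d') for v in V.values()],"both",fit(list(V.values()),parts,p,yaw=n[0]!='d'))
s=get_state();print(R.from_rotvec(s["eef_rot"]).as_matrix().round(2).tolist())
def down(yaw): return (R.from_euler('z',yaw)*R.from_euler('x',np.pi)).as_rotvec()
for P in [(.446,-.046,.1),(.445,-.117,.1),(.63,-.25,.15),(.586,.237,.2)]:
    for y in (-np.pi/2,0,np.pi/2): q=ik(np.array(P),down(y)); print(P,round(y,2),None if q is None else np.round(q,2))
E
```

```text
plinth ['top', 'scene'] (array([ 0.6252, -0.2539, -0.0446]), np.float64(0.959)) (array([ 0.6237, -0.2592, -0.0504]), np.float64(0.976)) both (array([ 0.6245, -0.2559, -0.0343]), np.float64(0.939))
owl ['top', 'scene'] (array([0.588 , 0.2365, 0.0141]), np.float64(0.972)) (array([0.5858, 0.2296, 0.0157]), np.float64(0.949)) both (array([0.5866, 0.2337, 0.0073]), np.float64(0.922))
disc0 ['top', 'scene'] (array([0.4368, 0.1174]), np.float64(0.738)) (array([0.4377, 0.1077]), np.float64(0.855)) both (array([0.4367, 0.1121]), np.float64(0.676))
disc0 ['top', 'scene'] (array([0.4466, 0.0344]), np.float64(0.938)) (array([0.4469, 0.0294]), np.float64(0.762)) both (array([0.4464, 0.0338]), np.float64(0.8))
disc0 ['top'] (array([ 0.4421, -0.0428]), np.float64(0.904)) both (array([ 0.4421, -0.0428]), np.float64(0.904))
disc0 ['top', 'scene'] (array([ 0.4463, -0.1163]), np.float64(0.934)) (array([ 0.4461, -0.1224]), np.float64(0.894)) both (array([ 0.4464, -0.1173]), np.float64(0.8))
[[-0.9, 0.44, 0.0], [0.44, 0.9, -0.0], [-0.0, -0.0, -1.0]]
(0.446, -0.046, 0.1) -1.57 [-0.27  0.29 -0.63  0.65  0.   -1.84]
(0.446, -0.046, 0.1) 0 [-0.27  0.29 -0.63  0.65  0.    2.87]
(0.446, -0.046, 0.1) 1.57 [-0.27  0.29 -0.63  0.65  0.    1.3 ]
(0.445, -0.117, 0.1) -1.57 [-0.42  0.31 -0.6   0.66  0.   -1.99]
(0.445, -0.117, 0.1) 0 [-0.42  0.31 -0.6   0.66  0.    2.72]
(0.445, -0.117, 0.1) 1.57 [-0.42  0.31 -0.6   0.66  0.    1.15]
(0.63, -0.25, 0.15) -1.57 [-0.49  0.62  0.07  1.02  0.   -2.06]
(0.63, -0.25, 0.15) 0 [-0.49  0.62  0.07  1.02  0.    2.66]
(0.63, -0.25, 0.15) 1.57 [-0.49  0.62  0.07  1.02  0.    1.08]
(0.586, 0.237, 0.2) -1.57 [ 0.27  0.5  -0.01  1.06  0.   -1.3 ]
(0.586, 0.237, 0.2) 0 [ 0.27  0.5  -0.01  1.06  0.   -2.87]
(0.586, 0.237, 0.2) 1.57 [ 0.27  0.5  -0.01  1.06  0.    1.84]
```

```bash
cat >> h.py <<'E'
def down(yaw): return (R.from_euler('z',yaw)*R.from_euler('x',np.pi)).as_rotvec()
def wpx2w(f,s,uv,z):
    T=np.array(f["T_tool_cam"]); d=np.array([(uv[0]-f["cx"])/f["fx"],(uv[1]-f["cy"])/f["fy"]]); r=np.hypot(*d)
    v=np.r_[d/r*np.sin(r),np.cos(r)]; M=R.from_rotvec(s["eef_rot"]).as_matrix()
    o=np.array(s["position"])+M@T[:3,3]; v=M@T[:3,:3]@v; return o+v*(z-o[2])/v[2]
E
python3 - <<'E'
from h import *
movep([.445,-.08,.17],down(np.pi/2))
s=get_state(); f=grab_frame("wrist"); save("w1",f["img"])
for d in spot_in("wrist","disc0")[:6]: print(round(d["score"],2),np.round(d["centre"]),wpx2w(f,s,d["centre"],.009).round(4))
for d in spot_in("wrist","plinth")[:5]: print("plinth top?",round(d["score"],2),np.round(d["centre"]),wpx2w(f,s,d["centre"],.03).round(4))
print(s["clock"],s["position"])
E
```

```text
0.92 [322.  82.] [0.4444 0.0349 0.009 ]
0.86 [321. 259.] [ 0.4438 -0.1151  0.009 ]
0.65 [311.   4.] [0.436  0.1018 0.009 ]
plinth top? 0.92 [345. 382.] [ 0.4668 -0.2354  0.03  ]
plinth top? 0.64 [173. 310.] [ 0.308  -0.1575  0.03  ]
plinth top? 0.63 [504. 464.] [ 0.6897 -0.4079  0.03  ]
plinth top? 0.59 [506. 348.] [ 0.6297 -0.2041  0.03  ]
3.6917 [ 0.44524363 -0.07942403  0.17010276]
```

View pics/w1.png

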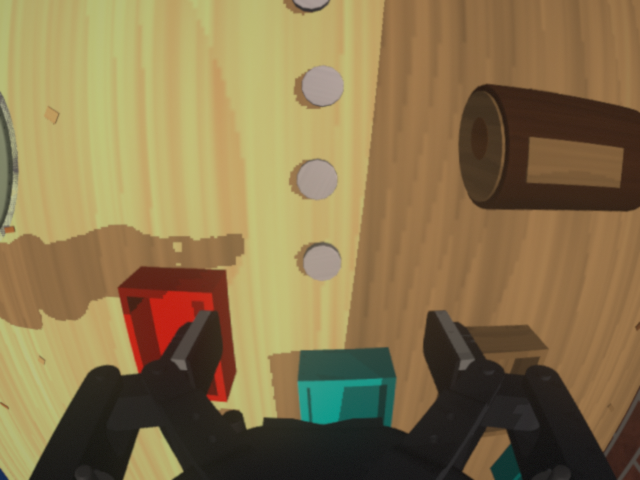

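The wrist view shows the discs at (322,262), (318,179) and (322,86). It agrees with the top camera, so I'll use the top camera's fits. Next I pick the first disc.

```bash
cat >> h.py <<'E'
PL=np.array([.625,-.255,-.047]); OW=np.array([.5875,.235,.015])
def pickdisc(x,y):
    movep([x,y,.08],down(np.pi/2)); print("hit",move_l([x,y,.001],.08,until_force=10)); print(get_state()["position"])
    grab(50); s=get_state(); print("gap",s["finger_gap"],s["grasp_force"],s["contact_force"])
    move_l([x,y,.12],.15); s=get_state(); print("lifted gap",s["finger_gap"],s["grasp_force"],s["clock"])
def dropdisc(dy):
    c,s=np.cos(PL[2]),np.sin(PL[2]); x,y=PL[0]-s*dy,PL[1]+c*dy
    movep([x,y,.13],down(PL[2]+np.pi/2)); move_l([x,y,.052],.12); let_go(); move_l([x,y,.15],.2)
E
python3 - <<'E'
from h import *
pickdisc(.4445,-.1155)
s=get_state(); f=grab_frame("wrist"); save("w2",f["img"])
E
```

```text
hit False
[ 0.44492871 -0.11566991  0.00141093]
gap 0.368218528580896 48.9665812253952 [-0.53119701  0.55011217  6.46893157]
lifted gap 0.3705578869607977 49.57409083843231 6.95
```

View pics/w2.png

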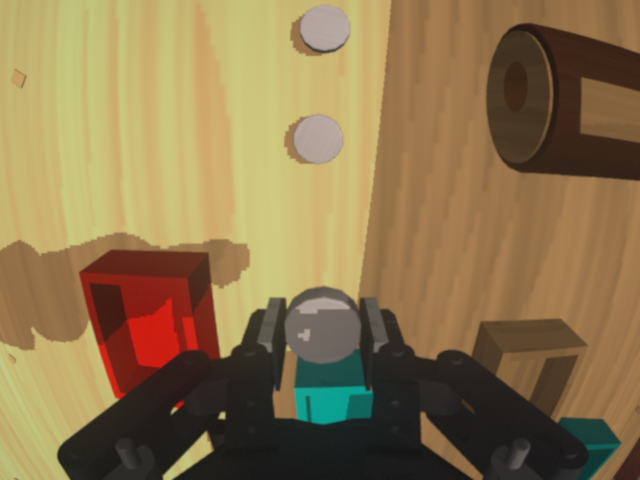

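The disc is held between the pads at (322,325), and the next one is at (318,139). I'll drop this one and place the second.

Run:
```python
from h import *
dropdisc(-.02)
s=get_state(); f=grab_frame("wrist"); save("w3",f["img"])
pickdisc(.442,-.0435)
dropdisc(.02)
s=get_state(); g=grab_frame("wrist"); save("w4",np.hstack([cv2.resize(f["img"],(400,300)),cv2.resize(g["img"],(400,300))]))
for d in silhouettes("wrist","plinth")[:4]: print(round(d["score"],2),d["centre"])
print(s["clock"])
```

```text
hit False
[ 0.44241155 -0.04360404  0.0013414 ]
gap 0.37244610628072805 48.91406178474426 [-1.71588823  0.53705863  5.93254308]
lifted gap 0.36849774324939094 49.57457184791565 13.8083
0.85 [429.5, 380.1]
0.84 [139.3, 277.9]
0.7 [314.8, 253.9]
0.7 [21.9, 207.9]
16.8583
```

View pics/w4.png

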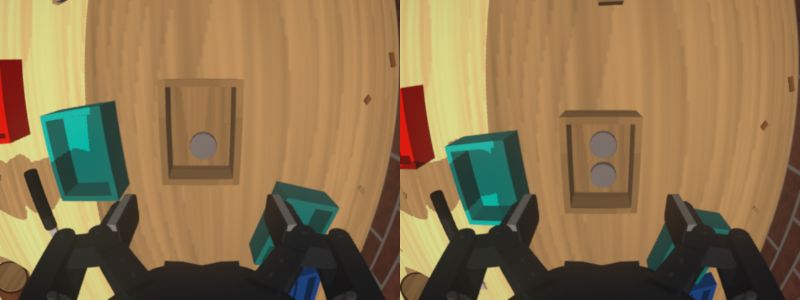

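Both discs lie inside the plinth, at about (603,143) and (602,175) in the right half. Next I refine the plinth from the wrist view, then hover over the owl and refine that too.

```bash
cat >> h.py <<'E'
_w2px=w2px
def w2px(f,P):
    if "T_tool_cam" not in f: return _w2px(f,P)
    s=f["s"]; B=np.eye(4); B[:3,:3]=R.from_rotvec(s["eef_rot"]).as_matrix(); B[:3,3]=s["position"]
    T=B@np.array(f["T_tool_cam"]); c=(np.atleast_2d(P)-T[:3,3])@T[:3,:3]
    h=np.hypot(c[:,0],c[:,1]); k=np.arctan2(h,c[:,2])/h
    return np.c_[f["cx"]+f["fx"]*c[:,0]*k,f["cy"]+f["fy"]*c[:,1]*k]
def wfit(n,parts,p):
    s=get_state(); f=dict(grab_frame("wrist"),s=s); m=pick("wrist",f,n,p,.04)
    print(n,None if m is None else fit([(f,m)],parts,p)); return f
E
python3 - <<'E'
from h import *
wfit("plinth",PLINTH,PL)
s=get_state(); p=np.array(s["position"]); move_l([p[0],p[1],.28],.25)
wfit("plinth",PLINTH,PL)
movep([OW[0],OW[1]-.04,.30],down(OW[2]+np.pi/2))
f=wfit("owl",OWL,OW); save("w5",f["img"])
F=grab_frame("top"); m=pick("top",F,"plinth",PL,.03); print("top plinth",fit([(F,m)],PLINTH,PL))
print(get_state()["clock"])
E
```

```text
plinth (array([ 0.623 , -0.2551, -0.048 ]), np.float64(0.844))
plinth (array([ 0.6233, -0.2559, -0.0476]), np.float64(0.845))
owl (array([0.5855, 0.2354, 0.0135]), np.float64(0.981))
top plinth (array([ 0.6255, -0.2539, -0.0567]), np.float64(0.845))
19.6167
```

View pics/w5.png

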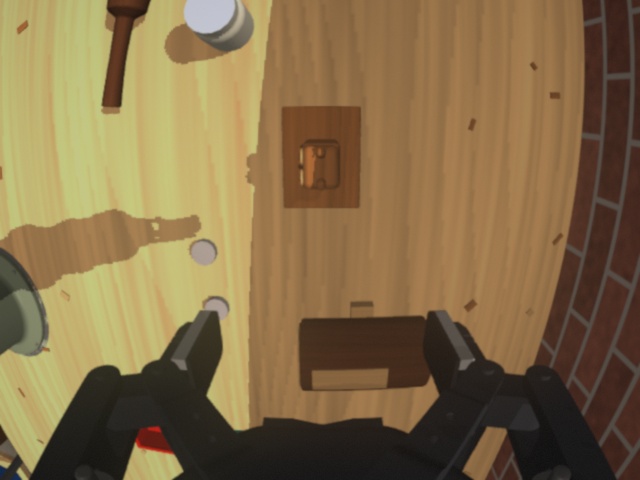

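The owl is at (321,157) and upright. The wrist and top fits agree, so I'll grasp, lift, carry it over the log and check before lowering.

```bash
cat >> h.py <<'E'
PL=np.array([.624,-.255,-.048]); OW=np.array([.586,.2355,.014])
E
python3 - <<'E'
from h import *
r=down(OW[2]+np.pi/2)
move_l([OW[0],OW[1],.20],.2,rot=r)
print("hit",move_l([OW[0],OW[1],.056],.08,until_force=10))
grab(80); s=get_state(); print("gap",s["finger_gap"],s["grasp_force"],s["contact_force"],s["position"])
move_l([OW[0],OW[1],.09],.05); s=get_state(); print("gap",s["finger_gap"],s["grasp_force"],s["contact_force"])
move_l([OW[0],OW[1],.225],.15)
move_l([PL[0],PL[1],.225],.12,rot=down(PL[2]+np.pi/2))
sleep(.5); s=get_state(); print(s["position"],s["finger_gap"],s["grasp_force"],s["wrist_torque"],s["clock"])
for c in ("top","scene"):
    F=grab_frame(c)
    for d in silhouettes(c,"owl")[:1]: print(c,fit([(F,np.array(d["mask"],np.float32))],OWL,PL,z=s["position"][2]-.056))
save("s2",F["img"])
E
```

```text
hit False
gap 0.40778255935082225 80.72115898132324 [-1.01143317  0.35616856  3.09554267] [0.58599178 0.23556242 0.05628536]
gap 0.4099254042770565 79.88596200942993 [-0.27556557 -0.44555211 -3.85372811]
[ 0.62400709 -0.25499047  0.22496161] 0.4180617832613542 79.92472887039185 [ 0.00943296 -0.00638494 -0.02739494] 29.4083
top (array([ 0.6394, -0.2372,  0.388 ]), np.float64(0.412))
scene (array([ 0.6234, -0.2618,  0.0216]), np.float64(0.691))
```

View pics/s2.png

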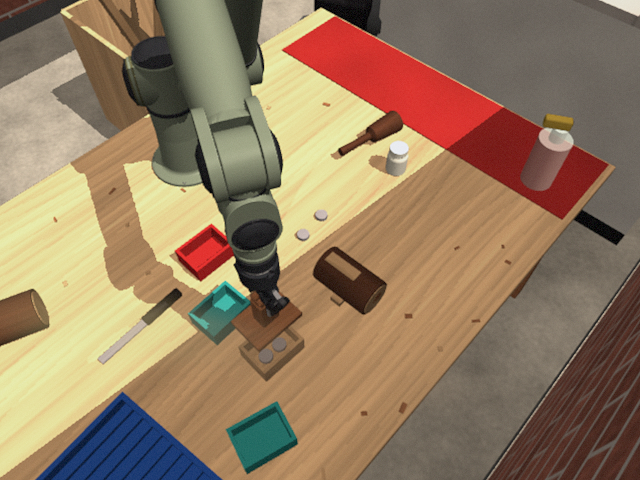

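The owl is held level above the plinth: its board is at (267,318), with the discs visible in the plinth at (273,350). I'll lower it to 15 mm clearance and overlay the predicted outlines.

Run:
```python
from h import *
move_l([PL[0],PL[1],.123],.05); sleep(.5)
s=get_state(); print(s["position"],s["contact_force"],s["wrist_torque"],s["finger_gap"],s["clock"])
f=grab_frame("scene"); im=f["img"].copy(); k=4
x0,y0=190,270; crop=cv2.resize(im[y0:y0+130,x0:x0+180],None,fx=k,fy=k,interpolation=cv2.INTER_CUBIC)
off=np.array([0,-.004,0]) # scene camera bias seen earlier
def ring(z,col):
    c,n=np.cos(PL[2]),np.sin(PL[2]); q=np.array([[a*.045,b*.06] for a,b in((1,1),(1,-1),(-1,-1),(-1,1))])
    W=np.c_[c*q[:,0]-n*q[:,1]+PL[0],n*q[:,0]+c*q[:,1]+PL[1],np.full(4,z)]+off
    u=((w2px(f,W)-[x0,y0]+.5)*k).astype(np.int32); cv2.polylines(crop,[u],True,col,1)
ring(.05,(255,0,0)); ring(.067,(0,255,0)); ring(.081,(255,255,0)); save("s3",crop)
```

```text
[ 0.62399414 -0.25500071  0.12298793] [ 0.02093945  0.58061554 -3.04293117] [ 0.01177727 -0.02230373 -0.00691007] 0.41379807689497505 32.3
```

View pics/s3.png

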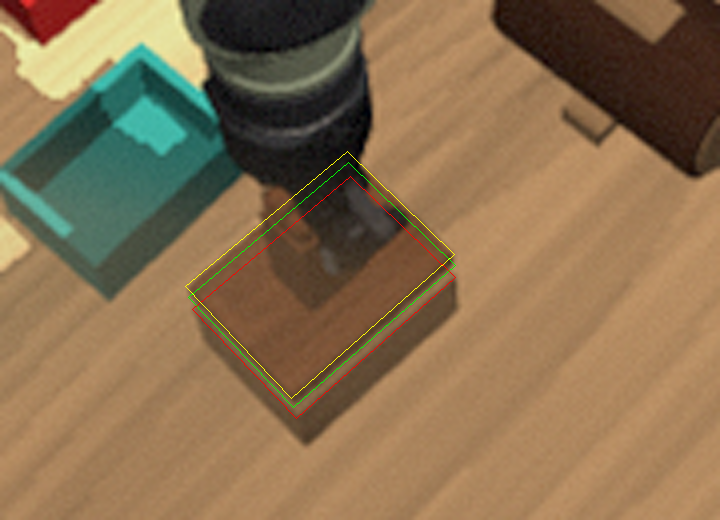

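The board top matches the predicted yellow outline at corners (188,287), (293,398) and (455,255), and sits square over the plinth. The wrist carries only the owl's weight, so I'm handing it in.

```bash
python3 -c "
from cell import *
print(sign_off())"
```

```text
the job is handed in; nothing more can be done
None
```

The job is handed in at about 32 s of the 72 s limit: two discs are loose in the plinth, and the owl is held level, centred and lined up about 15 mm above the rim without touching; the judge's verdict was not shown.

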